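Load a sample panel under the sanding jig's spring clip

TASK

Press the sanding jig's orange thumb bar down with one fingertip so that its spring clip lifts, and while you hold it down push the magenta panel along the bed with the other fingertip, under the clip, until it is fully home against the end stop. Then let the bar up so that the clip holds the panel, and move clear. Only push the panel, never lift or tip it, and leave everything else on the bench where it is.

Things in the scene. Friction and masses are not known exactly. Their poses are not given: they have to be found in the camera images.
- jig: Aluminium sanding jig fixed to the bench, 215 mm long (x -150 to +65), 86 mm wide (y -40 to +46); origin at bench height. +x is the push direction. Its flat top, the bed, is 20 mm above the bench, with a black strip down the middle. The clip's 8 mm hinge shaft runs along x at y = +42, 36 mm above the bench, between posts 42 mm high. The end nearest the robot is open
- clip (a joint): Angle of the spring clip, a see-saw on the hinge shaft, rad: 0 nose down (2 mm over the empty bed), 0.32 thumb bar (+y side) fully pressed and nose up. A spring always returns it. From 0.15 up the nose clears the 6 mm panel; with the panel beneath it rests at about 0.1. The bar needs about 4 N to start and 8 N to be held fully down
- thumb_bar (a point): Middle of the top face of the orange thumb bar, 130 mm long (jig x -140 to -10), 34 mm wide (jig y +52 to +86), at rest level and 34.5 mm above the bench. This point is 27 mm outward of the hinge; it sinks 5 mm at 0.2 rad, 8 mm fully pressed. It can be pressed anywhere along its length and a fingertip can slide along it while pressing
- clip_nose (a point): Middle of the underside of the clip's black nose (jig x +5 to +30, 10 mm wide, centred on jig y = +1), at the end of a flat steel arm whose upper side is 42 mm above the bench at rest and up to 60 mm when lifted
- panel: Loose magenta panel on the open end of the bed, 70 (x) x 50 (y) x 6 mm, about 0.12 kg; origin at the centre of its underside. A grey flange 4 mm thick stands along its rear (-x) edge, its top 20 mm above the underside. It starts short of the clip, in line with the jig within 0.1 rad and 3 mm; the flared guides straighten it. Home: origin at jig x = +10
- panel_front (a point): Middle of the panel's front (+x) edge, 3 mm above its underside; at jig x = +45 when fully home
- panel_flange (a point): Middle of the rear face of the flange, 13 mm above the panel's underside: the face to push. At jig x = -25 when fully home
- stop_face (a point): Middle of the end stop's face, at bed height, jig x = +45; the dark stop bar is 16 mm high. Before it, steel side guides (5 mm thick, 10 mm above the bed) form a channel 54 mm wide centred on jig y = 0 from x = -15 to +50, flaring to a mouth 74 mm wide at x = -50
- spare_panel: Bystander: a loose green panel of the same size as the magenta one, lying on the bench beyond the jig
- sanding_block: Bystander: blue sanding block 110 x 60 x 30 mm, loose, on the thumb bar's side of the jig
- tape_roll: Bystander: yellow roll of tape lying flat, 90 mm across, 25 mm high, loose, on the other side of the jig
- paint_tin: Bystander: paint tin, 86 mm across, 100 mm high, loose, beyond the jig or to its left
- thinner: Bystander: white bottle with red cap, 68 mm across, 130 mm high, loose, beyond the jig or to its left
- mixing_cup: Bystander: white plastic cup, 80 mm across, 100 mm high, loose, beyond the jig or to its left
- filler_knife: Bystander: filler knife with a red handle, lying loose on the bench at the right
Mind the look-alikes: they are no part of the job. Of the things like the panel, leave any that is blue; of the rest the larger one is meant. Of the things that look like the jig, the largest one is meant.

How it is judged:
By the outcome, as a careful person would: the job done as asked, in the order asked, and still so for the second after the job is handed in, with the robot touching nothing.
It also fails if it takes over 53 s, if anything falls off the work surface, if the arm or the gripper's body presses on something with over 40 N, if the wrist force passes 120 N, or if a joint passes its speed limit or range.

ROBOT

A 6-joint arm with a two-finger parallel gripper is mounted at the origin on the work surface. World frame = base frame: x ahead of the robot, y to its left, z up, the work surface at z = 0. Lengths are in m, angles in rad, forces in N, time in s.
With the tool pointing down it reaches from about 0.25 to 0.775 m from the base axis. Payload 4 kg.
Tool frame: the origin (TCP) lies at the very end of the fingers, on their centre line; the grasp point (between the pads) lies 19 mm behind it; z points along the fingers, y is the line along which they close (so a half turn about z gives the same grasp; the last joint's range is limited). The gripper opens to 94 mm and grips with 3 to 60 N. Pads are 16 mm wide; open, the fingers measure 119 mm over their backs; the gripper's body (75 mm by 177 mm) begins 78 mm behind the grasp point.
Start: joints at [-1.228, 0.087, 1.371, -0, 1.684, -0.103], TCP at [0.237, -0.496, 0.206] pointing down, gripper open.
Joint ranges: [-3.1, 3.1], [-0.76, 2.03], [0.27, 2.55], [-1.08, 4.22], [0.17, 2.65], [-2.57, 2.57]. Speed limits (rad/s): [2.79, 2.79, 3.14, 3.14, 3.14, 3.14].

INTERFACE

Orientations are given as [roll, pitch, yaw] about the fixed x, y, z axes, in that order (R = Rz(yaw) Ry(pitch) Rx(roll)).
In Python, from bench import robot gives the robot as it stands. The module is installed in compiled form; this text tells all that it offers.
- The arm moves only by the tool move_arm, never from a script. Its argument "deltas" is one flat list of numbers, 7 for each row, row after row: the turn, a rotation vector about the tool's x, y, z in rad, then the shift along the tool's x, y, z in cm, then the closure, from -1 (fully open) to 1 (shut). A call has 1 to 8 rows; each row is the pose to reach, as a shift and turn from the pose commanded when the call began, along the tool's axes at that moment; what a row does not reach only later rows make up. A row lasts 1/10 s, in which the tool goes at most 50 mm and 8.59 degrees, less where a joint would pass 70% of its speed; a pose out of reach is approached as far as the arm can. A call with a gripper value outside its range is refused whole. The fingers move at their own pace and stop on an object; the grip force is fixed at half the most. Time passes only in rows, so rows that repeat a pose let the fingers close. It gives the time, the measured TCP pose, the force, the opening and the grip force at its end, in the units of the state.
- robot.get_obs(): the state, without advancing time (a new reading comes with each control period).
- robot.snapshot(name): name is "scene" or "top"; returns a dict with "image" (400x640x3 uint8, red, green, blue), "depth" (400x640 float32, m along the optical axis (not along the pixel's ray), 0 where there is no reading), "fov_y" (degrees; the focal length in pixels is half the picture's height over the tangent of half this angle, whatever the lens; pixels are square), "cx", "cy" (the principal point, pixels), "D" ([k1, k2, p1, p2, k3] as OpenCV has them; the pictures are not rectified), "origin" and "orientation" of the camera in the world. Camera axes: x right, y up, looking along -z (the intrinsics and any distortion apply to the point x, -y, -z); pixel columns grow to the right and rows downward; lengths in m; the calibration is good to about 2 mm. A picture is of the moment at which its call begins.
- robot.close_job(): hands the job in; it is judged then, once.
The state is a dict: "time": time; "joint_positions": joint angles; "qvel": joint speeds; "joint_torque": joint torques, N m; "tool_pos": TCP position; "ee_rot": TCP orientation; "wrist_force": force on the tool from outside, world axes, zero at the start; "wrist_torque": the same for the moment, N m; "width": finger opening in m; "finger_force": force on a finger pad.
Only numpy, scipy, OpenCV 4.12 (cv2) and the standard library are available. Lean on these libraries where they do the work, as an engineer would, in place of code of your own. Each camera call takes 0.05 s, during which the arm holds its last target. There are 200 camera calls.

## Working session

There is one attempt and no reset: what is moved stays moved. The work goes in short steps, Python scripts to look and compute and a tool call to move; the robot and the scene stay as the last step left them, time stands still between calls to the robot, and variables do not carry over. Pictures are saved under pics/ and viewed, at most 10 in all, crops included, and the job is handed in when it is done.

Besides the shell and the picture viewer there is one more tool, called as a command line: name --argument value ..., lists and objects as JSON in quotes. move_arm: Moves the arm, as the interface text tells. Its arguments: {"type":"object","properties":{"deltas":{"type":"array","items":{"type":"number"}}},"required":["deltas"]}

```bash
mkdir -p pics; cat > h.py <<'E'
import numpy as np, cv2
from scipy.spatial.transform import Rotation as R
from bench import robot
def cam(s):
    f=200/np.tan(np.radians(s["fov_y"])/2)
    K=np.array([[f,0,s["cx"]],[0,f,s["cy"]],[0,0,1]]);D=np.array(s["D"],float)
    o=np.array(s["orientation"],float)
    Rm=o if o.shape==(3,3) else (R.from_euler('xyz',o).as_matrix() if o.size==3 else R.from_quat(o).as_matrix())
    return K,D,Rm,np.array(s["origin"])
def cloud(s):
    K,D,Rm,t=cam(s)
    v,u=np.mgrid[0:400,0:640]
    p=cv2.undistortPoints(np.stack([u,v],-1).reshape(-1,1,2).astype(np.float64),K,D).reshape(400,640,2)
    d=s["depth"]
    P=np.stack([p[...,0]*d,-p[...,1]*d,-d],-1)@Rm.T+t
    P[d==0]=np.nan
    return P
def proj(s,X):
    K,D,Rm,t=cam(s)
    c=(np.atleast_2d(X)-t)@Rm*[1,-1,-1]
    return cv2.projectPoints(c,np.zeros(3),np.zeros(3),K,D)[0].reshape(-1,2)
def save(n,im,sc=1): cv2.imwrite(f"pics/{n}.png",cv2.resize(im[...,::-1],None,fx=sc,fy=sc,interpolation=cv2.INTER_CUBIC))
E
python3 - <<'E'
from h import *
for n in("top","scene"):
    s=robot.snapshot(n);save(n+"0",s["image"],1.25);np.savez(n+"0.npz",**s)
    print(n,s["fov_y"],s["cx"],s["cy"],s["D"],s["origin"],s["orientation"])
o=robot.get_obs();print(o)
E
```

```text
top 56.121172066257735 322.64925580530047 199.4332247774213 [-0.0646478  0.         0.         0.         0.       ] [0.47564356 0.03615109 0.96232621] [ 0.11322513 -0.00850071 -1.58261482]
scene 45.791887822477634 322.4776362151324 199.0999546770525 [-0.08666974  0.          0.          0.          0.        ] [1.26718919 0.490777   0.9798814 ] [ 0.74767793 -0.01987726  2.16961381]
{'time': 0.1, 'joint_positions': array([-1.22810485e+00,  8.78536139e-02,  1.37204771e+00, -1.61776037e-06,
        1.68359461e+00, -1.03077267e-01]), 'qvel': array([ 0.00106409, -0.00338574, -0.00500357, -0.00080173,  0.00027311,
       -0.0010038 ]), 'joint_torque': array([ 2.64142145e-03, -3.41249514e+01, -3.03302658e+01,  7.20159989e-02,
        3.04729852e-02, -8.42828945e-05]), 'tool_pos': array([ 0.23697952, -0.49580075,  0.20446435]), 'ee_rot': array([-3.13969931e+00, -1.94238584e-04,  4.45768380e-01]), 'wrist_force': array([ 0.06709103, -0.04107039, -0.27718001]), 'wrist_torque': array([ 0.02139577, -0.03831424, -0.00228628]), 'finger_force': 0.0, 'width': 0.09389370627286076}
```

View pics/top0.png

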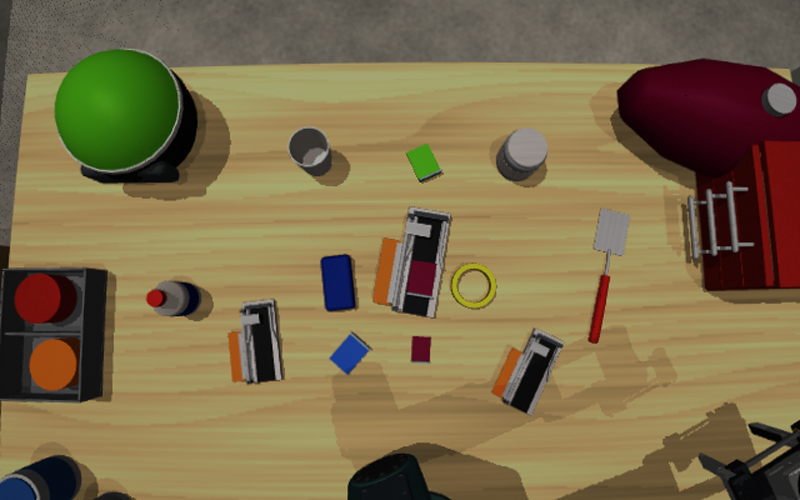

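View pics/scene0.png

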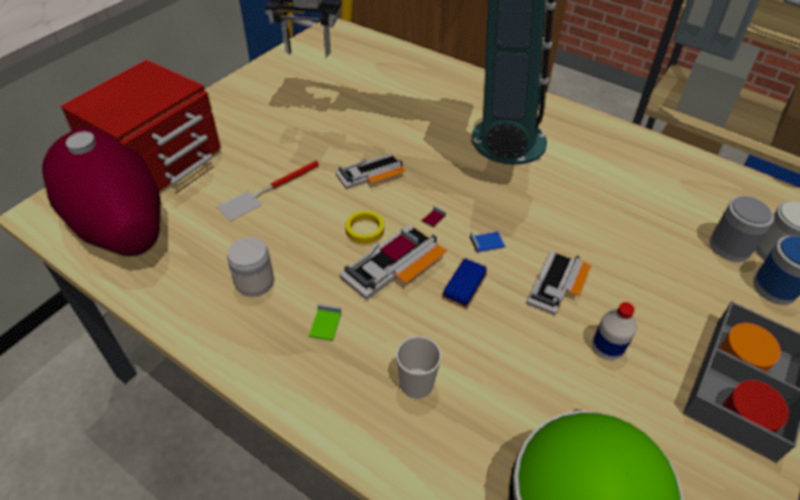

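Top picture (800-wide pixels): the jigs are at (420,262), which is the largest, and the look-alikes at (258,342) and (527,370). The panels are magenta on the big jig at (423,279), a small magenta one at (421,349), a blue one at (349,353) and the green spare at (424,162). I choose the big jig and the magenta panel lying on it, and check them in a crop.

```bash
cat > m.py <<'E'
from h import *
def masks(s,P,ctr,rad):
    hsv=cv2.cvtColor(s["image"],cv2.COLOR_RGB2HSV)
    H,S,V=[hsv[...,i].astype(int) for i in range(3)]
    near=np.hypot(P[...,0]-ctr[0],P[...,1]-ctr[1])<rad
    org=near&(H>5)&(H<18)&(S>190)&(V>90)&(P[...,2]>.015)
    mag=near&(H>155)&(S>110)&(P[...,2]>.012)
    return org,mag
def rect(P,m):
    # largest blob only
    n,l,st,_=cv2.connectedComponentsWithStats(m.astype(np.uint8)); k=1+np.argmax(st[1:,4]); m=l==k
    q=P[m]; q=q[~np.isnan(q[:,0])]
    r=cv2.minAreaRect((q[:,:2]*1000).astype(np.float32))
    return r,np.median(q[:,2]),len(q),cv2.boxPoints(r),q
E
python3 - <<'E'
from m import *
for n in("top","scene"):
    s=dict(np.load(n+"0.npz"));P=cloud(s)
    if n=="top":
        ctr=P[210,336,:2]; print("ctr",P[210,336]); 
        im=s["image"][155:260,285:405]; save("crop",im,5)
    for lab,m in zip(("orange","magenta"),masks(s,P,ctr,.13)):
        r,z,c,b,q=rect(P,m);print(n,lab,c,"z",z.round(4),np.round(r[0],1),np.round(r[1],1),round(r[2],1),b.round(0).tolist())
    for lab,(u,v) in dict(block=(270,226),tape=(378,212),spare=(339,130),bench=(300,280)).items():
        if n=="top":print(lab,P[v,u].round(3))
E
```

```text
ctr [ 0.55506638 -0.006219    0.02541657]
top orange 562 z 0.0341 [539.2  63.2] [ 32.  129.2] 79.3 [[473.0, 60.0], [600.0, 36.0], [606.0, 67.0], [479.0, 91.0]]
top magenta 532 z 0.0254 [526.3  -8.4] [50.7 66.6] 79.9 [[489.0, -27.0], [555.0, -39.0], [564.0, 11.0], [498.0, 22.0]]
block [0.517 0.158 0.03 ]
tape [ 0.549 -0.112  0.026]
spare [ 0.766 -0.018  0.011]
bench [0.381 0.086 0.001]
scene orange 344 z 0.0317 [540.6  67.4] [ 29.2 129.1] 79.6 [[474.0, 65.0], [601.0, 41.0], [607.0, 70.0], [480.0, 93.0]]
scene magenta 325 z 0.0231 [525.3  -6.1] [51.1 71.3] 84.0 [[487.0, -28.0], [558.0, -35.0], [563.0, 16.0], [493.0, 23.0]]
```

View pics/crop.png

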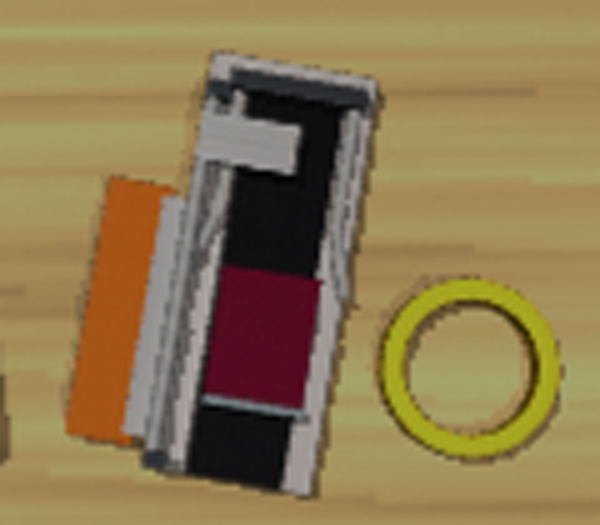

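The crop shows the right objects: the bar is at left, the magenta panel with its grey flange is at the near end, and the clip nose is at (250,145) with the stop beyond it. From the measurements the jig origin is about (0.601,-0.017) with yaw about -0.186, and the flange rear is at about jig x -112. Sizes and heights agree with the description (bar 129x32 mm at z 34 mm, panel top at 25 mm). I now move above the start point: TCP at jig (-126, 32), tool x along jig +x, opening about 57 mm.

move_arm --deltas '[0,0,0.1,3.5,-2.9,0,-0.22,0,0,0.2,7,-5.8,0,-0.22,0,0,0.3,10.5,-8.7,0,-0.22,0,0,0.4,14,-11.6,0,-0.22,0,0,0.5,17.5,-14.5,0,-0.22,0,0,0.6,21,-17.4,0,-0.22,0,0,0.633,24.5,-20.3,0,-0.22,0,0,0.633,28,-23.2,0,-0.22]'

```text
time: 0.9
tool_pos: [0.3899, -0.1644, 0.2051]
ee_rot: [-3.142, 0.0, -0.188]
wrist_force: [0.7, -0.6, 0.2]
width: 0.0575
finger_force: 0.0
```

```bash
cat > d.py <<'E'
from h import *
import sys
O=np.array([.6008,-.0166]);yaw=-.186
def st():
    o=robot.get_obs();p=o["tool_pos"];c,s=np.cos(yaw),np.sin(yaw)
    d=p[:2]-O;F=o["wrist_force"]
    print("t",round(o["time"],2),"p",p.round(4),"rot",np.round(o["ee_rot"],4),"w",round(o["width"],4),"jig mm",np.round([1e3*(c*d[0]+s*d[1]),1e3*(-s*d[0]+c*d[1]),1e3*p[2]],1),"Fjig",np.round([c*F[0]+s*F[1],-s*F[0]+c*F[1],F[2]],2),"q",o["joint_positions"].round(2))
    return o
def goto(jx,jy,z):
    o=st();c,s=np.cos(yaw),np.sin(yaw)
    T=np.array([O[0]+1e-3*(c*jx-s*jy),O[1]+1e-3*(s*jx+c*jy),z*1e-3])
    Rm=R.from_euler('xyz',o["ee_rot"])
    print("shift cm",(100*Rm.inv().apply(T-o["tool_pos"])).round(2),"turn",(Rm.inv()*R.from_euler('xyz',[np.pi,0,yaw])).as_rotvec().round(4))
if __name__=="__main__": goto(*map(float,sys.argv[1:4]))
E
python3 d.py -126 32 120
```

```text
t 0.9 p [ 0.3899 -0.1644  0.2051] rot [-3.1416e+00  2.0000e-04 -1.8820e-01] w 0.0575 jig mm [-179.9 -184.2  205.1] Fjig [ 0.75 -0.46  0.18] q [-0.53 -0.2   1.64 -0.    1.7   1.23]
shift cm [  5.35 -21.63   8.51] turn [-0.      0.0002 -0.0022]
```

move_arm --deltas '[0,0,0,1,-4,1,-0.22,0,0,0,2,-8,3,-0.22,0,0,0,3,-12,5,-0.22,0,0,0,4,-16,7,-0.22,0,0,0,4.7,-19,8,-0.22,0,0,0,5.35,-21.6,8.5,-0.22,0,0,0,5.35,-21.6,8.5,-0.22,0,0,0,5.35,-21.6,8.5,-0.22]'

```text
time: 1.7
tool_pos: [0.4821, 0.0361, 0.12]
ee_rot: [3.141, 0.001, -0.186]
wrist_force: [0.3, -0.1, -0.7]
width: 0.0574
finger_force: 0.0
```

```bash
python3 d.py -126 32 50; python3 - <<'E'
from m import *
s=robot.snapshot("scene");u,v=np.round(proj(s,[.54,.02,.05])[0]).astype(int)
print(u,v);save("s1",s["image"][v-75:v+60,u-90:u+90],4.4)
E
```

```text
t 1.7 p [0.4821 0.0361 0.12  ] rot [ 3.1407e+00  1.3000e-03 -1.8600e-01] w 0.0574 jig mm [-126.4   29.8  120. ] Fjig [ 0.36 -0.05 -0.74] q [-0.04 -0.03  1.66 -0.    1.51  1.71]
shift cm [ 0.05 -0.22  7.  ] turn [0.0009 0.0013 0.    ]
323 198
```

View pics/s1.png

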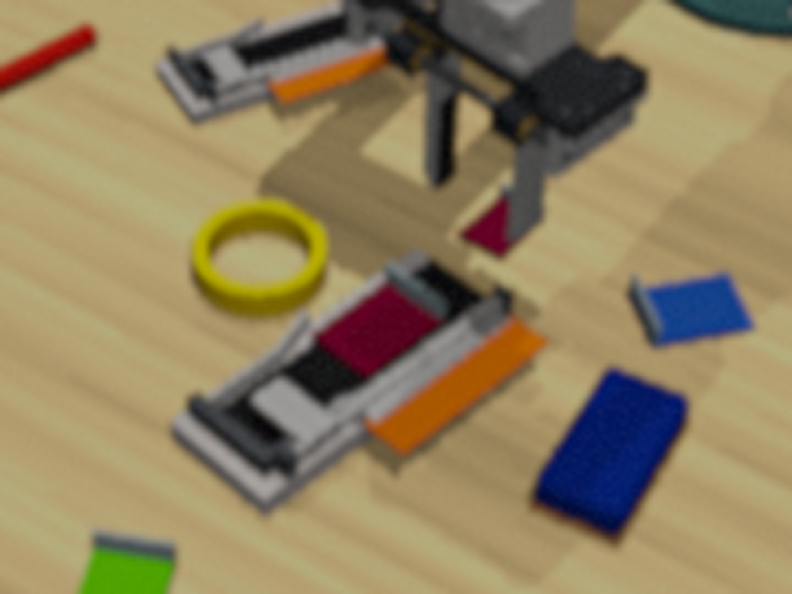

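The fingers hang clear above the open end: the left tip is above the gap behind the flange and the right tip is over the bar's near end, as intended. I descend to just above the bar.

move_arm --deltas '[0,0,0,0,0,2,-0.22,0,0,0,0,0,4,-0.22,0,0,0,0,0,6,-0.22,0,0,0,0,0,7.5,-0.22,0,0,0,0,0,8,-0.22,0,0,0,0,0,8,-0.22,0,0,0,0,0,8,-0.22]'

```text
time: 2.45
tool_pos: [0.4832, 0.0354, 0.0416]
ee_rot: [-3.142, -0.002, -0.188]
wrist_force: [0.5, 0.3, 0.2]
width: 0.0573
finger_force: 0.0
```

```bash
python3 d.py -126 32 27; python3 - <<'E'
from m import *
s=robot.snapshot("scene");u,v=np.round(proj(s,[.51,.02,.05])[0]).astype(int)
print(u,v);save("s2",s["image"][v-55:v+45,u-65:u+65],6)
E
```

```text
t 2.45 p [0.4832 0.0354 0.0416] rot [-3.1415e+00 -1.9000e-03 -1.8820e-01] w 0.0573 jig mm [-125.2   29.4   41.6] Fjig [0.47 0.39 0.24] q [-0.04  0.03  1.76 -0.    1.35  1.72]
shift cm [-0.08 -0.26  1.46] turn [-0.0001 -0.0019 -0.0022]
330 192
```

View pics/s2.png

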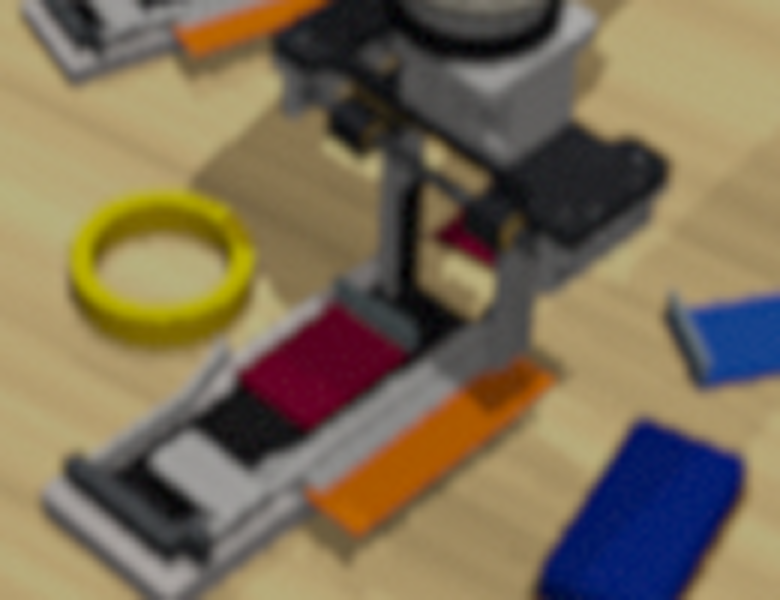

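Both fingertips hang where they should: one behind the flange at (400,290), the other over the orange bar at (505,375). I shift 3 mm toward the bar and press.

move_arm --deltas '[0,0,0,0,-0.3,0,-0.22,0,0,0,0,-0.3,0.4,-0.22,0,0,0,0,-0.3,0.7,-0.22,0,0,0,0,-0.3,0.9,-0.22,0,0,0,0,-0.3,1.0,-0.22,0,0,0,0,-0.3,1.1,-0.22,0,0,0,0,-0.3,1.1,-0.22]'

```text
time: 3.2
tool_pos: [0.4836, 0.0388, 0.0306]
ee_rot: [3.141, -0.001, -0.187]
wrist_force: [-1.4, -1.1, 7.0]
width: 0.0573
finger_force: 3.2
```

```bash
python3 d.py -126 32 27
```

```text
t 3.2 p [0.4836 0.0388 0.0306] rot [ 3.1411e+00 -1.2000e-03 -1.8700e-01] w 0.0573 jig mm [-125.5   32.7   30.6] Fjig [-1.2  -1.38  7.02] q [-0.04  0.05  1.77 -0.    1.32  1.72]
shift cm [-0.06  0.07  0.36] turn [ 0.0005 -0.0012 -0.001 ]
```

move_arm --deltas '[0,0,0,0,0,0.15,-0.22,0,0,0,0,0,0.25,-0.22,0,0,0,0,0,0.25,-0.22]'

```text
time: 3.5
tool_pos: [0.4835, 0.0383, 0.0285]
ee_rot: [3.14, -0.001, -0.187]
wrist_force: [-3.2, -2.1, 8.9]
width: 0.0572
finger_force: 3.8
```

```bash
python3 d.py -126 32 27;python3 - <<'E'
from m import *
s=robot.snapshot("top");P=cloud(s);c,sn=np.cos(-.186),np.sin(-.186)
d=P[...,:2]-[.6008,-.0166];x=c*d[...,0]+sn*d[...,1];y=-sn*d[...,0]+c*d[...,1]
m=(x>.01)&(x<.026)
for a in range(0,40,8): 
    k=m&(y>a/1e3)&(y<(a+8)/1e3);print(a,np.nanmedian(P[...,2][k]).round(4),end='; ')
E
```

```text
t 3.5 p [0.4835 0.0383 0.0285] rot [ 3.1402e+00 -1.3000e-03 -1.8700e-01] w 0.0572 jig mm [-125.4   32.3   28.5] Fjig [-2.7  -2.68  8.94] q [-0.04  0.05  1.77 -0.    1.32  1.72]
shift cm [-0.06  0.03  0.15] turn [ 0.0014 -0.0013 -0.001 ]
0 0.0507; 8 0.0479; 16 0.0469; 24 0.0443; 32 0.0427;
```

The clip is lifted to about 0.25 rad with 9 N on the bar. I press slightly more and start the push.

move_arm --deltas '[0,0,0,0.1,0,0.05,-0.22,0,0,0,0.4,0,0.05,-0.22,0,0,0,0.7,0,0.05,-0.22,0,0,0,1.0,0,0.05,-0.22,0,0,0,1.3,0,0.05,-0.22,0,0,0,1.6,0,0.05,-0.22,0,0,0,1.9,0,0.05,-0.22,0,0,0,2.2,0,0.05,-0.22]'

```text
time: 4.35
tool_pos: [0.502, 0.0366, 0.0267]
ee_rot: [-3.14, 0.007, -0.186]
wrist_force: [-7.7, 2.9, 9.3]
width: 0.0572
finger_force: 4.6
```

```bash
cat > v.py <<'E'
from m import *
from d import *
goto(-33,32,28)
s=robot.snapshot("top");P=cloud(s);c,sn=np.cos(yaw),np.sin(yaw)
d=P[...,:2]-O;x=c*d[...,0]+sn*d[...,1];y=-sn*d[...,0]+c*d[...,1]
k=lambda a,b:np.nanmedian(P[...,2][(x>.01)&(x<.026)&(y>a/1e3)&(y<b/1e3)])
print("clip angle~",round((k(0,8)-k(30,38))/.030,2))
_,m=masks(s,P,(.56,-.01),.12);q=np.stack([x[m],y[m]],-1)*1e3;q=q[~np.isnan(q[:,0])]
r=cv2.minAreaRect(q.astype(np.float32));print("panel visible x",np.percentile(q[:,0],[1,99]).round(1),"y",np.percentile(q[:,1],[1,99]).round(1),"z",np.nanmedian(P[...,2][m]).round(4),"ang",round(r[2],1))
E
python3 v.py
```

```text
t 4.35 p [0.502  0.0366 0.0267] rot [-3.1397  0.0068 -0.1864] w 0.0572 jig mm [-106.9   34.1   26.7] Fjig [-8.09  1.43  9.34] q [-0.04  0.1   1.73  0.    1.33  1.71]
shift cm [ 7.39  0.2  -0.18] turn [-0.0019  0.0068 -0.0004]
clip angle~ 0.28Traceback (most recent call last):
  File "v.py", line 9, in <module>
    r=cv2.minAreaRect(q.astype(np.float32));print("panel visible x",np.percentile(q[:,0],[1,99]).round(1),"y",np.percentile(q[:,1],[1,99]).round(1),"z",np.nanmedian(P[...,2][m]).round(4),"ang",round(r[2],1))
                                                                    ~~~~~~~~~~~~~^^^^^^^^^^^^^^^
    return _quantile_unchecked(
        a, q, axis, out, overwrite_input, method, keepdims, weights)
    return _ureduce(a,
                    func=_quantile_ureduce_func,
    ...<5 lines>...
                    overwrite_input=overwrite_input,
                    method=method)
    r = func(a, **kwargs)
    result = _quantile(arr,
                       quantiles=q,
    ...<2 lines>...
                       out=out,
                       weights=wgt)
    slices_having_nans = np.isnan(arr[-1, ...])
                                  ~~~^^^^^^^^^
IndexError: index -1 is out of bounds for axis 0 with size 0
```

```bash
python3 - <<'E'
from m import *
s=robot.snapshot("scene");u,v=np.round(proj(s,[.53,.01,.03])[0]).astype(int)
save("s3",s["image"][v-50:v+50,u-65:u+65],6)
E
python3 d.py -33 32 27
```

```text
t 4.45 p [0.5027 0.0365 0.0267] rot [-3.1396  0.0053 -0.1864] w 0.0569 jig mm [-106.2   34.    26.7] Fjig [-6.55  2.3   7.  ] q [-0.04  0.1   1.73  0.    1.32  1.71]
shift cm [ 7.32  0.2  -0.07] turn [-0.002   0.0053 -0.0004]
```

View pics/s3.png

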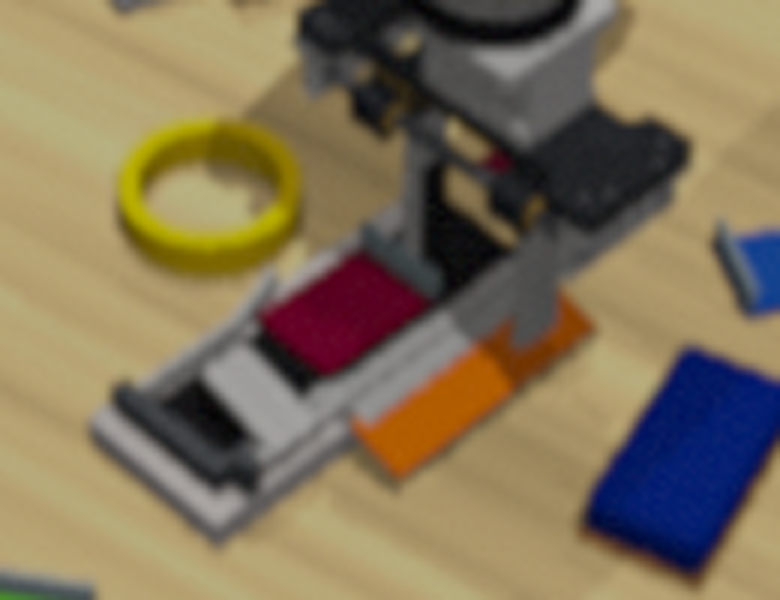

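The panel moves with the fingertip against its flange at (410,255), the bar is down and the clip is raised. I continue.

move_arm --deltas '[0,0,0,0.3,0,0,-0.22,0,0,0,0.6,0,0,-0.22,0,0,0,0.9,0,0,-0.22,0,0,0,1.2,0,0,-0.22,0,0,0,1.5,0,0,-0.22,0,0,0,1.8,0,0,-0.22,0,0,0,2.1,0,0,-0.22,0,0,0,2.4,0,0,-0.22]'

```text
time: 5.25
tool_pos: [0.5255, 0.0323, 0.0266]
ee_rot: [-3.139, 0.007, -0.186]
wrist_force: [-7.6, 3.5, 8.1]
width: 0.0576
finger_force: 4.6
```

```bash
python3 v.py 2>/dev/null
```

```text
t 5.25 p [0.5255 0.0323 0.0266] rot [-3.1395  0.007  -0.1863] w 0.0576 jig mm [-83.   34.2  26.6] Fjig [-8.1   2.06  8.11] q [-0.05  0.15  1.67  0.    1.33  1.71]
shift cm [ 5.    0.21 -0.17] turn [-0.0021  0.007  -0.0003]
clip angle~ 0.32
```

move_arm --deltas '[0,0,0,0.3,0,0,-0.22,0,0,0,0.6,0,0,-0.22,0,0,0,0.9,0,0,-0.22,0,0,0,1.2,0,0,-0.22,0,0,0,1.5,0,0,-0.22,0,0,0,1.8,0,0,-0.22,0,0,0,2.1,0,0,-0.22,0,0,0,2.4,0,0,-0.22]'

```text
time: 6.1
tool_pos: [0.5491, 0.028, 0.0266]
ee_rot: [-3.139, 0.007, -0.186]
wrist_force: [-7.4, 4.0, 8.5]
width: 0.0574
finger_force: 4.7
```

```bash
python3 v.py 2>/dev/null
```

```text
t 6.1 p [0.5491 0.028  0.0266] rot [-3.1393  0.0071 -0.1863] w 0.0574 jig mm [-59.   34.2  26.6] Fjig [-8.01  2.54  8.54] q [-0.05  0.2   1.61  0.    1.34  1.7 ]
shift cm [ 2.6   0.22 -0.16] turn [-0.0023  0.0071 -0.0003]
clip angle~ nan
```

move_arm --deltas '[0,0,0,0.3,0,0,-0.22,0,0,0,0.6,0,0,-0.22,0,0,0,0.9,0,0,-0.22,0,0,0,1.2,0,0,-0.22,0,0,0,1.5,0,0,-0.22,0,0,0,1.7,0,0,-0.22,0,0,0,1.9,0,0,-0.22,0,0,0,2.0,0,0,-0.22]'

```text
time: 6.95
tool_pos: [0.5689, 0.0244, 0.0267]
ee_rot: [-3.139, 0.007, -0.186]
wrist_force: [-8.1, 4.7, 7.4]
width: 0.0573
finger_force: 4.6
```

```bash
python3 d.py -33 32 27
```

```text
t 6.95 p [0.5689 0.0244 0.0267] rot [-3.139   0.0067 -0.1862] w 0.0573 jig mm [-38.9  34.4  26.7] Fjig [-8.78  3.12  7.44] q [-0.06  0.24  1.56  0.    1.35  1.7 ]
shift cm [ 0.59  0.24 -0.03] turn [-0.0026  0.0067 -0.0002]
```

Force is still steady. I now go in 1 mm steps, watching for the stop.

move_arm --deltas '[0,0,0,0.1,0,0,-0.22,0,0,0,0.2,0,0,-0.22,0,0,0,0.3,0,0,-0.22,0,0,0,0.3,0,0,-0.22]'

```text
time: 7.35
tool_pos: [0.5721, 0.0239, 0.0267]
ee_rot: [-3.139, 0.006, -0.186]
wrist_force: [-6.7, 4.2, 6.6]
width: 0.0571
finger_force: 4.2
```

```bash
python3 d.py -33 32 27
```

```text
t 7.35 p [0.5721 0.0239 0.0267] rot [-3.139   0.0061 -0.1861] w 0.0571 jig mm [-35.7  34.5  26.7] Fjig [-7.36  2.88  6.57] q [-0.06  0.24  1.56  0.    1.35  1.7 ]
shift cm [ 0.27  0.25 -0.03] turn [-0.0026  0.0061 -0.0001]
```

move_arm --deltas '[0,0,0,0.1,0,0,-0.22,0,0,0,0.2,0,0,-0.22,0,0,0,0.2,0,0,-0.22]'

```text
time: 7.65
tool_pos: [0.5735, 0.0236, 0.0267]
ee_rot: [-3.139, 0.007, -0.186]
wrist_force: [-7.8, 3.7, 8.4]
width: 0.0574
finger_force: 5.4
```

```bash
python3 d.py -33 32 27
```

```text
t 7.65 p [0.5735 0.0236 0.0267] rot [-3.139   0.0075 -0.1865] w 0.0574 jig mm [-34.3  34.5  26.7] Fjig [-8.36  2.18  8.4 ] q [-0.06  0.25  1.55  0.    1.35  1.7 ]
shift cm [ 0.13  0.25 -0.03] turn [-0.0026  0.0075 -0.0005]
```

move_arm --deltas '[0,0,0,0.1,0,0,-0.22,0,0,0,0.1,0,0,-0.22,0,0,0,0.1,0,0,-0.22]'

```text
time: 7.95
tool_pos: [0.5735, 0.0236, 0.0267]
ee_rot: [-3.139, 0.01, -0.187]
wrist_force: [-9.2, 4.1, 10.7]
width: 0.0571
finger_force: 6.4
```

```bash
python3 d.py -33 32 27
```

```text
t 7.95 p [0.5735 0.0236 0.0267] rot [-3.1391  0.0096 -0.1865] w 0.0571 jig mm [-34.3  34.4  26.7] Fjig [-9.85  2.32 10.7 ] q [-0.06  0.25  1.55  0.    1.35  1.7 ]
shift cm [ 0.13  0.24 -0.03] turn [-0.0025  0.0096 -0.0005]
```

move_arm --deltas '[0,0,0,0.1,0,0,-0.22,0,0,0,0.1,0,0,-0.22,0,0,0,0.1,0,0,-0.22]'

```text
time: 8.25
tool_pos: [0.5735, 0.0236, 0.0267]
ee_rot: [-3.139, 0.012, -0.187]
wrist_force: [-11.7, 4.4, 11.1]
width: 0.0573
finger_force: 7.4
```

```bash
python3 d.py -33 32 27;  python3 - <<'E'
from m import *
s=robot.snapshot("scene");u,v=np.round(proj(s,[.60,-.01,.03])[0]).astype(int)
save("s4",s["image"][v-45:v+40,u-55:u+55],7)
E
```

```text
t 8.25 p [0.5735 0.0236 0.0267] rot [-3.1392  0.0118 -0.1866] w 0.0573 jig mm [-34.2  34.5  26.7] Fjig [-12.32   2.19  11.09] q [-0.06  0.25  1.55  0.    1.36  1.7 ]
shift cm [ 0.12  0.24 -0.04] turn [-0.0024  0.0118 -0.0006]
```

View pics/s4.png

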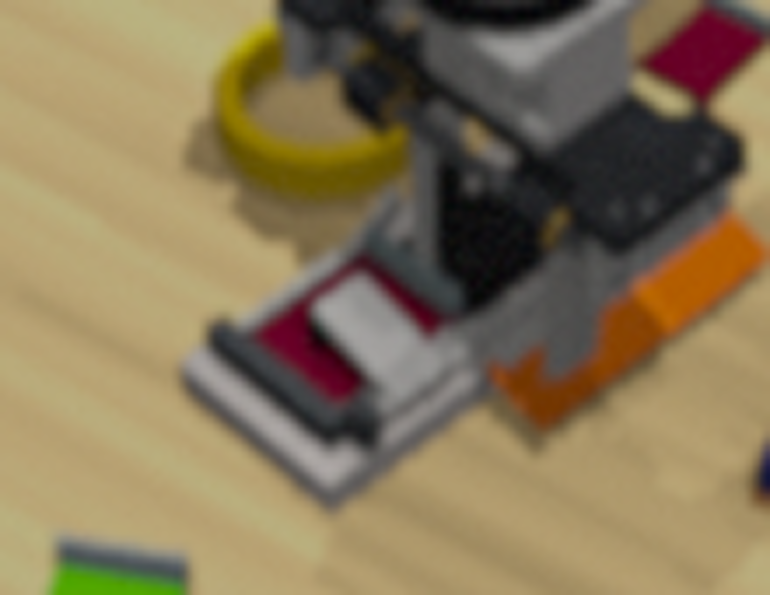

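The position is blocked at -34.3 mm while force rises, and the picture shows the panel's front edge against the dark stop bar at (290,385), under the lifted clip. I back off with the bar still pressed, then let it up.

move_arm --deltas '[0,0,0,-0.4,0,0,-0.22,0,0,0,-0.8,0,0,-0.22,0,0,0,-1.2,0,0,-0.22,0,0,0,-1.6,0,0,-0.22,0,0,0,-1.8,0,0,-0.22,0,0,0,-1.8,0,0,-0.22]'

```text
time: 8.9
tool_pos: [0.5651, 0.0249, 0.0297]
ee_rot: [-3.139, -0.011, -0.188]
wrist_force: [4.1, 1.5, 5.7]
width: 0.0573
finger_force: 3.2
```

```bash
python3 d.py -47 32 27; python3 - <<'E'
from m import *
s=robot.snapshot("scene");u,v=np.round(proj(s,[.60,-.01,.03])[0]).astype(int)
save("s5",s["image"][v-45:v+40,u-55:u+55],7)
E
```

```text
t 8.9 p [0.5651 0.0249 0.0297] rot [-3.1386 -0.0107 -0.1875] w 0.0573 jig mm [-42.8  34.1  29.7] Fjig [3.74 2.26 5.66] q [-0.06  0.21  1.59  0.    1.33  1.7 ]
shift cm [-0.42  0.22  0.26] turn [-0.003  -0.0107 -0.0015]
```

View pics/s5.png

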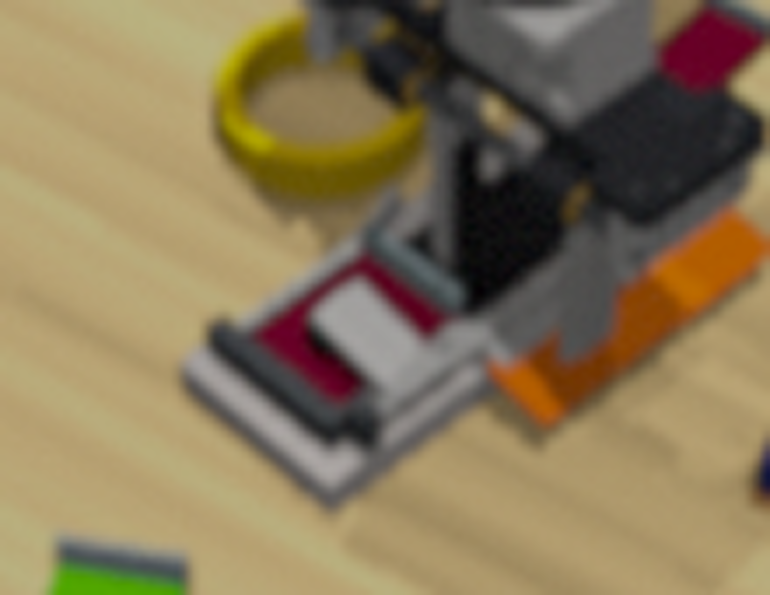

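The panel stayed at the stop and the fingertip is clear of the flange. I let the bar up gently and rise.

move_arm --deltas '[0,0,0,0,0,-0.3,-0.22,0,0,0,0,0,-0.6,-0.22,0,0,0,0,0,-0.9,-0.22,0,0,0,0,0,-1.2,-0.22,0,0,0,0,0,-1.8,-0.22,0,0,0,0,0,-4,-0.22,0,0,0,0,0,-7,-0.22,0,0,0,0,0,-10,-0.22]'

```text
time: 9.75
tool_pos: [0.5599, 0.0242, 0.1268]
ee_rot: [3.141, 0.002, -0.187]
wrist_force: [0.3, -0.6, -0.2]
width: 0.0574
finger_force: 0.0
```

move_arm --deltas '[0,0,0,-3,0,-2,-0.22,0,0,0,-6,0,-4,-0.22,0,0,0,-9,0,-6,-0.22,0,0,0,-12,0,-6,-0.22,0,0,0,-15,0,-6,-0.22,0,0,0,-15,0,-6,-0.22,0,0,0,-15,0,-6,-0.22]'

```text
time: 10.45
tool_pos: [0.4133, 0.0522, 0.1868]
ee_rot: [3.142, -0.001, -0.187]
wrist_force: [0.9, 0.1, -0.6]
width: 0.0575
finger_force: 0.0
```

```bash
python3 v.py; python3 - <<'E'
from m import *
s=robot.snapshot("top");u,v=np.round(proj(s,[.56,0,.03])[0]).astype(int)
save("t6",s["image"][v-55:v+45,u-65:u+65],6)
E
```

```text
t 10.45 p [0.4133 0.0522 0.1868] rot [ 3.1415e+00 -1.4000e-03 -1.8690e-01] w 0.0575 jig mm [-197.    32.9  186.8] Fjig [ 0.86  0.22 -0.61] q [-0.01 -0.21  1.69 -0.    1.66  1.75]
shift cm [16.38  0.08 15.9 ] turn [ 0.0001 -0.0014 -0.0009]
clip angle~ 0.11
panel visible x [-19.1  44.9] y [-29.3  19.8] z 0.0253 ang 0.0
```

View pics/t6.png

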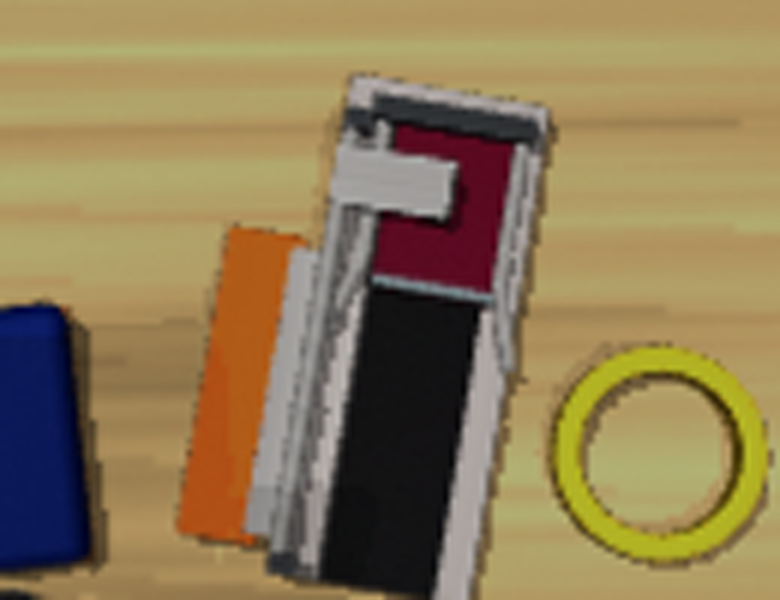

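The panel's front edge measures jig x 44.9 against the stop at 45. The clip rests on it at about 0.11 rad, the panel is flat at z 25 mm, and the arm is clear. I hand in the job.

```bash
python3 -c "
from bench import robot
print(robot.close_job())"
```

```text
the job is handed in; nothing more can be done
None
```

The magenta panel is fully home against the end stop with the clip holding it down, and I handed the job in at about 10.5 s of the allowed 53 s with the arm clear and nothing else moved in the final view of the jig.

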